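# Put the porcelain button boxes behind the sprung keeper bar

## Robot

A 6-joint arm with a two-finger parallel gripper is mounted at the origin on the work surface. World frame = base frame: x ahead of the robot, y to its left, z up, the work surface at z = 0. Lengths are in mm, angles in degrees, forces in N, time in s.
With the tool pointing down it reaches from about 350 to 875 mm from the base axis. Payload 4.2 kg.
Tool frame: the origin (TCP) lies at the very end of the fingers, on their centre line; the grasp point (between the pads) lies 19 mm behind it; x points along the fingers, y is the direction in which the jaws open and shut, and the axes are right-handed (so a half turn about x gives the same grasp; the last joint's range is limited). The gripper opens to 85 mm and grips with 20 to 120 N. Pads are 22 mm wide; open, the fingers measure 114 mm over their backs; the gripper's body (76 mm by 85 mm) begins 54 mm behind the grasp point. The pads swing forward as they close: fully open they stand 13 mm farther back than shut.
Start: joints at [85.004, 22.042, 0.453, 0, -68.411, -14.817], TCP at [211.811, 587.993, 231.312] pointing down, gripper open.
Joint ranges: [-179.83, 179.83], [-69.29, 118.12], [-61.27, 80.66], [-181.25, 117.63], [-171.15, -9.14], [-177.46, 177.46]. Speed limits (degrees/s): [159.86, 159.86, 180, 180, 180, 180].

## Interface

Orientations are given as a 3x3 rotation matrix whose columns are the frame's x, y, z axes.
In Python, from plant import env gives the robot as it stands.
- The arm moves only by the tool arm_command, never from a script. Its argument "plan" is a list of rows, each a list of 5 numbers: the shift along the tool's x, y, z in mm, then the turn about the tool's x in rad, then the gripper's target within -1 to 1 (fully open at 1, half-way at 0, shut at -1). In form: [[x, y, z, twist, grip], ...]. A call has 1 to 12 rows; each row is the pose to reach, as a shift and turn from the pose commanded when the call began, along the tool's axes at that moment; what a row does not reach only later rows make up. A row lasts 1/10 s, in which the tool goes at most 50 mm and 8.59 degrees, less where a joint would pass 70% of its speed; a pose out of reach is approached as far as the arm can. A call with a gripper value outside its range is refused whole. The fingers move at their own pace and stop on an object; "squeeze" is the grip in N (left out, the last holds). Time passes only in rows, so rows that repeat a pose let the fingers close. It gives the time, the measured TCP pose, the force and the opening at its end, in the units of the state.
- env.sense(): the state, without advancing time (a new reading comes with each control period).
- env.read_camera(name): name is "scene" or "top" or "wrist"; returns a dict with "color" (400x640x3 uint8, red, green, blue), "fx", "fy", "cx", "cy" (pixels), "extrinsics" (4x4, takes a point from world to camera coordinates). Camera axes: x right, y down, z forward; pixel columns grow to the right and rows downward; lengths in mm; the calibration is good to about 2 mm. The wrist camera is an equidistant fisheye: a pixel r from the principal point sees the ray r / f radians off the axis. A picture is of the moment at which its call begins. There is no depth.
- env.job_done(): hands the job in, once; it reports no verdict.
Trained networks look in the newest picture that a camera, given by its name, has taken for a name from the list of things; names that differ only in an ending like _2 or _b are one class to them, and where a whole thing is asked for, a point or a joint stands for the part that bears it (a point fixed in the world has none). Each returns a list of dicts, best first, with "conf" (0 to 1); they miss things now and then, are a little off and sometimes report something else, mostly with a low value. They report only what shows in the picture. A call takes as long as a camera call. They do not tell look-alikes from the thing itself.
- env.recognise(camera, label): "box" ([left, top, width, height] in pixels, round what is visible of it).
The state is a dict: "t": time; "q": joint angles; "qd": joint speeds; "joint_efforts": joint torques, N m; "tcp_pos": TCP position; "tool_rot": TCP orientation; "wrist_force": force on the tool from outside, world axes, zero at the start; "ft_torque": the same for the moment, N m; "opening": opening from 0.0 (shut) to 1.0 (fully open).
Only numpy, scipy, OpenCV 4.12 (cv2) and the standard library are available. Lean on these libraries where they do the work, as an engineer would, in place of code of your own. Each camera call takes 0.05 s, during which the arm holds its last target. There are 200 camera calls.

## Task

Draw back the tray's spring-loaded keeper bar and wedge it open with the orange block, lying flat in the tray between the bar and the back rail; let go, then set every porcelain button box flat in the tray, lid up, lying lengthwise from bar to rail. Only when all are in, take the block out so that the bar closes and holds the boxes, and lay the block flat on the middle of the black trivet. The porcelain is eggshell thin: never grip a box with more than 30 N from each finger, and leave the steam iron, the button dish and the sewing case where they are.

Things in the scene. Friction and masses are not known exactly. Their poses are not given: they have to be found in the camera images.
- tray: grey keeper tray fixed on the shelf, 172 (x) by 370 mm (y), floor 8 mm above the shelf, spanning tray x -90 to +82 mm; origin at shelf height. Tray +x points to its aluminium back rail, away from the robot (yaw within 0.2 rad). Rail: along y, full length, inner face at tray x = +60 mm, 14 mm thick, top 20 mm above the shelf
- bar (a joint): sprung steel keeper bar, parallel to the rail, 14 mm thick, 360 long, top 29 mm above the shelf. 0 = shut, to 0.062 m drawn to tray -x. Inner face at tray x = -value, so 60 mm + value from the rail: 0.018 when holding boxes, 0.050 when wedged by the 110 mm block. Spring shuts it: 3.6 N at 0, 6.6 N at 0.050; damping 40 N s/m; it never stays open by itself
- bar_tab (a point): top of the inner face of the bar's green upright tab (moves with the bar): 50 mm wide (tray y), 14 thick, up to 69 mm above the shelf, centred at tray y = +145 mm; inner face flush with the bar's, so the block can push the tab from within while held above the rail
- prop_bay (a point): fixed point on the tray floor behind the tab (tray x = +5 mm, y = +145 mm): where the block's origin is when it wedges the bar open there, one end against the rail, the other against the tab
- prop: orange plastic block used as prop, 110 mm long (its x), 24 mm wide (its y), 30 mm high, 0.08 kg; origin at the centre of its underside, z up; lies flat on the shelf at the start
- trivet: black hard silicone trivet, a disc 190 mm across and 8 mm thick, fixed on the shelf; origin at the centre of its underside
- china1: eggshell-thin white porcelain button box, blue band: closed, 78 mm long (its x), 40 wide (its y), 32 high, about 0.14 kg; origin at the centre of its underside, z up, flat on the shelf at the start. Cracks if the grip passes 30 N from each finger. Three or four of china1..china4 are present, all alike and interchangeable
- china2: eggshell-thin white porcelain button box, blue band: closed, 78 mm long (its x), 40 wide (its y), 32 high, about 0.14 kg; origin at the centre of its underside, z up, flat on the shelf at the start. Cracks if the grip passes 30 N from each finger. Three or four of china1..china4 are present, all alike and interchangeable
- china3: eggshell-thin white porcelain button box, blue band: closed, 78 mm long (its x), 40 wide (its y), 32 high, about 0.14 kg; origin at the centre of its underside, z up, flat on the shelf at the start. Cracks if the grip passes 30 N from each finger. Three or four of china1..china4 are present, all alike and interchangeable
- china4: eggshell-thin white porcelain button box, blue band: closed, 78 mm long (its x), 40 wide (its y), 32 high, about 0.14 kg; origin at the centre of its underside, z up, flat on the shelf at the start. Cracks if the grip passes 30 N from each finger. Three or four of china1..china4 are present, all alike and interchangeable
- iron: bystander: silver steam iron standing on its heel, about 115 x 115 mm and 245 mm high; origin at the centre of its underside
- dish: bystander: white ceramic button dish, 104 mm across, 32 mm high; origin at the centre of its underside
- case: bystander: blue plastic sewing case with a white flip-top lid, 117 x 182 mm, 82 mm high; origin at the centre of its underside
Not all that is in view belongs to the job. Leave any pink or turquoise look-alike of the china4 alone. Of the things that look like the prop, take the one that is farthest from the robot's base at the start.

How it is judged (in metres and radians):
On the way, in this order (a step that is already met when the one before it is completed fails the run):
1. the orange block, let go, lies flat in the tray and holds the keeper bar open (bar beyond 45 mm) (value of joint bar above 0.045 m and z of prop in the frame of tray below 0.042 m and angle between prop's own x axis and vertical between 1.42 and 1.72 rad and angle between the x axis of prop and the x axis of tray, either way round below 0.2 rad and y of prop in the frame of tray between -0.18 and 0.18 m and contact force between the fingers and prop below 0.1 N and contact force between the fingers and bar below 0.1 N), for 0.3 s.
2. every porcelain box present lies flat in the tray, lid up and lengthwise between bar and rail (within 0.2 rad), let go, while the block still holds the bar open (value of joint bar above 0.045 m and z of prop in the frame of tray below 0.042 m and angle between prop's own x axis and vertical between 1.42 and 1.72 rad and x of china1 in the frame of tray between -0.03 and 0.04 m and y of china1 in the frame of tray between -0.175 and 0.175 m and z of each of china1, china2, china3, china4 in the frame of tray below 0.014 m and angle between each of china1, china2, china3, china4's own z axis and vertical below 0.15 rad and angle between the x axis of each of china1, china2, china3, china4 and the x axis of tray, either way round below 0.2 rad and contact force between the fingers and china1 below 0.1 N and x of china2 in the frame of tray between -0.03 and 0.04 m and y of china2 in the frame of tray between -0.175 and 0.175 m and contact force between the fingers and china2 below 0.1 N and x of china3 in the frame of tray between -0.03 and 0.04 m and y of china3 in the frame of tray between -0.175 and 0.175 m and contact force between the fingers and china3 below 0.1 N and x of china4 in the frame of tray between -0.03 and 0.04 m and y of china4 in the frame of tray between -0.175 and 0.175 m and contact force between the fingers and china4 below 0.1 N), for 0.2 s.
At the end, for the whole second after the job is handed in: Every box lies flat in the tray (under 6 mm off its floor, tilt under 0.15 rad), lengthwise within 0.2 rad, centre within 9 mm of tray x = 20 mm; the bar has closed on them (0.012 to 0.024); the block lies flat on the trivet, centres within 45 mm; all at rest (x of china1 in the frame of tray between 0.011 and 0.029 m and y of china1 in the frame of tray between -0.175 and 0.175 m and z of each of china1, china2, china3, china4 in the frame of tray below 0.014 m and angle between each of china1, china2, china3, china4's own z axis and vertical below 0.15 rad and angle between the x axis of each of china1, china2, china3, china4 and the x axis of tray, either way round below 0.2 rad and linear speed of each of china1, china2, china3, china4, prop below 0.02 m/s and x of china2 in the frame of tray between 0.011 and 0.029 m and y of china2 in the frame of tray between -0.175 and 0.175 m and x of china3 in the frame of tray between 0.011 and 0.029 m and y of china3 in the frame of tray between -0.175 and 0.175 m and x of china4 in the frame of tray between 0.011 and 0.029 m and y of china4 in the frame of tray between -0.175 and 0.175 m and value of joint bar between 0.012 and 0.024 m and horizontal distance between prop and trivet below 0.045 m and z of prop in the frame of trivet between 0.005 and 0.042 m and angle between prop's own x axis and vertical between 1.42 and 1.72 rad); the robot touches nothing.
It fails at once if the fingers together press on a porcelain box with more than 60 N (30 N each) (contact force between the fingers and china1 above 60 N or contact force between the fingers and china2 above 60 N or contact force between the fingers and china3 above 60 N or contact force between the fingers and china4 above 60 N).
It fails at once if the iron, dish or sewing case is moved more than 30 mm (distance of any of iron, dish, case from where it was at the start of the episode above 0.03 m).
Of china1, china2, china3, china4 only 3 to 4 are there at a start; the rules pass over those that are not, and their reading is None.
At some moment in a run one of china1, china2, china3, china4 may be knocked a few centimetres aside while the robot is not near it.
Once in a run the grip may slacken for a moment while it holds something.
It also fails if it takes over 210 s, if anything falls off the work surface, if the arm or the gripper's body presses on something with over 40 N, if the wrist force passes 120 N, or if a joint passes its speed limit or range.

## Working session

There is one attempt and no reset: what is moved stays moved. The work goes in short steps, Python scripts to look and compute and a tool call to move; the robot and the scene stay as the last step left them, time stands still between calls to the robot, and variables do not carry over. Pictures are saved under pics/ and viewed, about 12 in all and at most 16, crops included, and the job is handed in when it is done.

Besides the shell and the picture viewer there is one more tool, called after "Emit:" by a JSON object that holds its "name" and its "arguments". arm_command: Moves the arm, as the interface text tells. Its arguments: {"type":"object","properties":{"plan":{"type":"array"},"squeeze":{"type":"number"}},"required":["plan"]}

```bash
mkdir -p pics; ls; python3 - <<'E'
from plant import env
import cv2
for c in ("top","scene"):
    d=env.read_camera(c); cv2.imwrite(f"pics/{c}0.png",d["color"][:,:,::-1])
    print(c,d["fx"],d["fy"],d["cx"],d["cy"],d["extrinsics"].round(3).tolist() if hasattr(d["extrinsics"],'round') else d["extrinsics"])
    for l in ("tray","bar","bar_tab","prop","trivet","china1","iron","dish","case"):
        print(l,[(([round(v) for v in r["box"]]),round(r["conf"],2)) for r in env.recognise(c,l)])
s=env.sense(); print(s)
E
```

```text
pics
top 490.2585101536735 490.2585101536735 315.6184042377361 196.57268546388488 [[0.027, -1.0, -0.007, 26.363], [-0.991, -0.026, -0.131, 497.504], [0.131, 0.011, -0.991, 1227.207], [0.0, 0.0, 0.0, 1.0]]
tray [([270, 119, 145, 69], 0.76), ([140, 97, 66, 69], 0.38)]
bar [([274, 143, 138, 12], 0.86), ([365, 210, 30, 33], 0.31)]
bar_tab [([275, 146, 140, 10], 0.95)]
prop [([264, 198, 18, 46], 0.61), ([184, 304, 46, 12], 0.56), ([312, 67, 41, 38], 0.4)]
trivet [([170, 187, 73, 69], 0.83)]
china1 [([313, 212, 19, 29], 0.92), ([424, 225, 35, 20], 0.92), ([368, 215, 27, 29], 0.72), ([432, 265, 31, 32], 0.65), ([468, 218, 35, 35], 0.64)]
iron [([138, 96, 64, 69], 0.67)]
dish [([312, 64, 40, 39], 0.89)]
case [([438, 104, 82, 53], 0.91), ([271, 118, 145, 70], 0.4)]
scene 490.49801884813576 490.49801884813576 311.5910582518782 205.21113230340444 [[0.317, 0.948, 0.019, -190.568], [0.717, -0.227, -0.66, -316.426], [-0.621, 0.223, -0.751, 1667.641], [0.0, 0.0, 0.0, 1.0]]
tray [([224, 212, 155, 95], 0.67), ([334, 171, 14, 36], 0.67)]
bar [([234, 219, 132, 57], 0.62)]
bar_tab [([231, 222, 135, 54],
[... 549 characters left out ...]
480394e-03,
       -6.84108879e+01, -1.48155497e+01]), 'qd': array([ 0.02019631, -0.00294879,  0.01708553,  0.03954935, -0.07450928,
       -0.03757227]), 'joint_efforts': array([ 3.65735218e-06, -3.92099512e+01,  1.88619286e+01,  4.19064224e+00,
       -3.76462785e-04, -2.21348294e-06]), 'tcp_pos': array([211.80331545, 588.00059286, 231.30265093]), 'tool_rot': array([[-3.51077225e-05, -3.38944455e-01, -9.40806386e-01],
       [ 3.67788130e-06, -9.40806386e-01,  3.38944455e-01],
       [-9.99999999e-01,  8.43939365e-06,  3.42761670e-05]]), 'wrist_force': array([ 0.076888  , -0.29872517, -0.58992132]), 'ft_torque': array([-0.0355795 , -0.03385718, -0.00538241]), 'opening': 1.0024892235645912}
```

```bash
python3 - <<'E'
import cv2
im=cv2.imread("pics/top0.png"); cv2.imwrite("pics/top0c.png",cv2.resize(im[50:330,120:530],None,fx=1.95,fy=1.95,interpolation=cv2.INTER_CUBIC))
E
```

```text
(no output)
```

View pics/top0c.png

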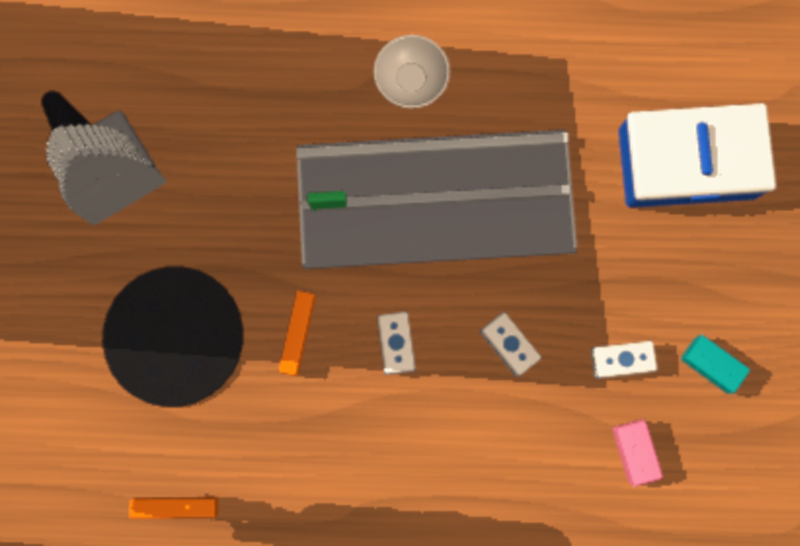

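The view shows three white boxes (crop 396,342; 511,344; 625,359), with turquoise (716,364) and pink (638,453) look-alikes. There are two orange blocks, at (296,333) and (172,508). The green tab is at the tray's left end, and the trivet at (173,336). Next I'll compute poses.

```bash
cat > h.py <<'E'
import numpy as np, cv2, json, os
from scipy.optimize import minimize
from plant import env
def proj(d,P):
    E=np.array(d["extrinsics"]); c=np.atleast_2d(P)@E[:3,:3].T+E[:3,3]
    return np.c_[d["fx"]*c[:,0]/c[:,2]+d["cx"],d["fy"]*c[:,1]/c[:,2]+d["cy"]]
def unproj(d,uv,z,fish=False):
    E=np.array(d["extrinsics"]);R=E[:3,:3];o=-R.T@E[:3,3]
    a=np.array([(uv[0]-d["cx"])/d["fx"],(uv[1]-d["cy"])/d["fy"]])
    if fish:
        r=np.hypot(*a); a=np.r_[a*(np.sin(r)/max(r,1e-9)),np.cos(r)]
    else: a=np.r_[a,1]
    v=R.T@a; return o+v*(z-o[2])/v[2]
def projf(d,P):
    E=np.array(d["extrinsics"]); c=np.atleast_2d(P)@E[:3,:3].T+E[:3,3]
    n=np.hypot(c[:,0],c[:,1]); th=np.arctan2(n,c[:,2]); k=th/np.maximum(n,1e-9)
    return np.c_[d["fx"]*c[:,0]*k+d["cx"],d["fy"]*c[:,1]*k+d["cy"]]
def corners(x,y,a,L,W,z0,z1):
    c,s=np.cos(a),np.sin(a)
    return np.array([[x+c*i*L/2-s*j*W/2,y+s*i*L/2+c*j*W/2,z] for i in(-1,1) for j in(-1,1) for z in(z0,z1)])
def fit(d,mask,x0,L,W,z0,z1,fish=False):
    """x,y,yaw of a box whose silhouette best covers mask (4x supersampled)"""
    ys,xs=np.nonzero(mask); u0,v0=xs.min()-15,ys.min()-15; w,h=xs.max()-u0+15,ys.max()-v0+15
    S=4; u0=max(u0,0);v0=max(v0,0)
    m=cv2.resize(mask[v0:v0+h,u0:u0+w].astype(np.float32),None,fx=S,fy=S)
    P=projf if fish else proj
    def cost(p):
        q=(P(d,corners(p[0],p[1],p[2]/30,L,W,z0,z1))-[u0,v0]+.5)*S-.5
        t=np.zeros_like(m); cv2.fillConvexPoly(t,cv2.convexHull((q*16).astype(np.int32)),1.,cv2.LINE_AA,4)
        return np.abs(t-m).sum()/m.sum()
    best=None
    for a in x0[2]:
        r=minimize(cost,[x0[0],x0[1],a*30],method="Nelder-Mead",options=dict(initial_simplex=np.array([x0[0],x0[1],a*30])+np.array([[0,0,0],[12,0,0],[0,12,0],[0,0,6]])))
        if best is None or r.fun<best.fun: best=r
    return best.x[0],best.x[1],best.x[2]/30,best.fun
def mask_in(color,box,f,pad=5):
    l,t,w,h=[int(v) for v in box]; hsv=cv2.cvtColor(color,cv2.COLOR_RGB2HSV); m=np.zeros(hsv.shape[:2],np.uint8)
    sl=np.s_[max(t-pad,0):t+h+pad,max(l-pad,0):l+w+pad]; m[sl]=f(hsv[sl]).astype(np.uint8)
    m=cv2.morphologyEx(m,cv2.MORPH_CLOSE,np.ones((7,7)))
    n,lab,st,_=cv2.connectedComponentsWithStats(m); k=1+np.argmax(st[1:,4]); return lab==k
orange=lambda h:(h[...,0]>6)&(h[...,0]<16)&(h[...,1]>215)&(h[...,2]>150)
white=lambda h:(h[...,1]<75)&(h[...,2]>90)
def go(x=None,y=None,z=None,yaw=None):
    """tool-axis shift and twist from the present pose; yaw = world angle of jaw axis (mod pi), deg"""
    s=env.sense();R=s["tool_rot"];p=s["tcp_pos"]
    t=np.array([p[i] if v is None else v for i,v in enumerate((x,y,z))]); sh=R.T@(t-p)
    tw=0
    if yaw is not None:
        cur=np.arctan2(R[1,1],R[0,1]); dlt=(np.radians(yaw)-cur+np.pi/2)%np.pi-np.pi/2
        tw=-dlt # tool x is down
    print("shift",sh.round(1),"twist",round(tw,3),"alt",round(tw-np.sign(tw)*np.pi,3),"q6",s["q"][5].round(1),"p",p.round(1))
E
python3 - <<'E'
from h import *
d=env.read_camera("top");C=d["color"]
hsv=cv2.cvtColor(C,cv2.COLOR_RGB2HSV)
for n,b in (("pA",[264,198,18,46]),("pB",[184,304,46,12])):
    m=mask_in(C,b,orange); c=unproj(d,[b[0]+b[2]/2,b[1]+b[3]/2],15)
    r=fit(d,m,(c[0],c[1],(0,.8,1.57,2.4)),110,24,0,30); print(n,m.sum(),np.round(r,3),np.hypot(r[0],r[1]))
for n,b in (("c1",[313,212,19,29]),("c2",[368,215,27,29]),("c3",[424,225,35,20])):
    m=mask_in(C,b,white); c=unproj(d,[b[0]+b[2]/2,b[1]+b[3]/2],16)
    r=fit(d,m,(c[0],c[1],(0,.8,1.57,2.4)),78,40,0,32); print(n,m.sum(),np.round(r,3))
print("trivet",unproj(d,[170+36.5,187+34.5],8))
m=mask_in(C,[170,187,73,69],lambda h:h[...,2]<60); ys,xs=np.nonzero(m);print("trivet2",unproj(d,[xs.mean(),ys.mean()],8),m.sum())
# tray outline & tab
g=mask_in(C,[272,140,30,20],lambda h:(h[...,0]>45)&(h[...,0]<80)&(h[...,1]>100)); ys,xs=np.nonzero(g); print("tab px",xs.min(),xs.max(),ys.min(),ys.max(), unproj(d,[xs.mean(),ys.mean()],60))
print(repr(C[150,290]),C[125,290],C[180,300],C[175,400])
tr=mask_in(C,[270,119,145,69],lambda h:(h[...,1]<70)); print(tr.sum()); 
ct,_=cv2.findContours(tr.astype(np.uint8),cv2.RETR_EXTERNAL,cv2.CHAIN_APPROX_NONE); ap=cv2.minAreaRect(max(ct,key=len)); print(ap, cv2.boxPoints(ap))
for p in cv2.boxPoints(ap): print(p, unproj(d,p,8).round(1))
im=C[:,:,::-1].copy()
a=cv2.resize(im[110:260,255:515],None,fx=3,fy=3,interpolation=cv2.INTER_CUBIC)
cv2.imwrite("pics/c1.png",a)
E
```

```text
pA 422 [4.33265e+02 1.51438e+02 2.95200e+00 1.21000e-01] 458.96843759621
pB 423 [2.01889e+02 3.03565e+02 1.63100e+00 2.00000e-01] 364.57000621719703
c1 459 [4.23593e+02 1.98070e+01 1.63000e-01 9.90000e-02]
c2 484 [ 4.25970e+02 -1.30906e+02  3.83500e+00  1.14000e-01]
c3 491 [ 4.09940e+02 -2.80587e+02  1.72100e+00  1.18000e-01]
trivet [426.86273714 322.62941936   8.        ]
trivet2 [425.74306993 317.598012     8.        ] 4000
tab px 278 296 148 157 [605.3504556  114.58955587  60.        ]
array([ 39, 123,  57], dtype=uint8) [142 130 117] [100  92  87] [100  91  87]
8617
((343.02874755859375, 151.62152099609375), (62.99568557739258, 139.8087615966797), 86.68222045898438) [[271.4186  124.22211]
 [410.99307 116.13083]
 [414.6389  179.02094]
 [275.06442 187.11221]]
[271.4186  124.22211] [691.9 163.5   8. ]
[410.99307 116.13083] [ 723.6 -209.2    8. ]
[414.6389  179.02094] [ 553.3 -219.1    8. ]
[275.06442 187.11221] [522.2 147.2   8. ]
```

View pics/c1.png

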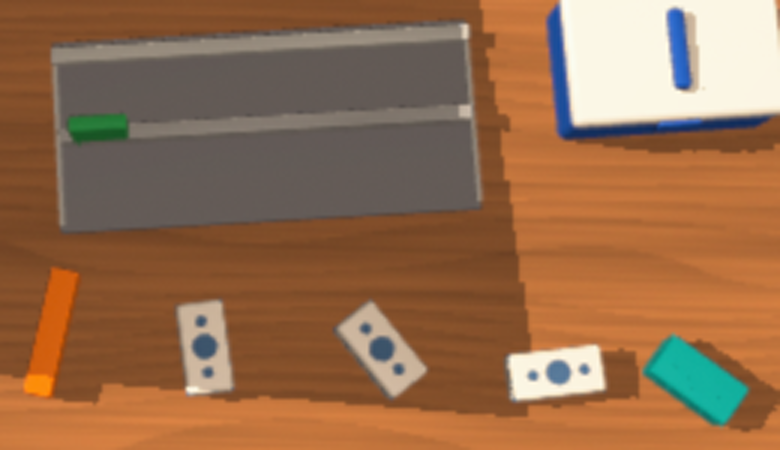

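Candidates for the prop: block A at px (272,221), which works out 459 mm from the base, and block B at px (208,310), 365 mm away. I choose A. Boxes: three white ones. The pink and turquoise ones stay. I'll approach A and look with the wrist camera.

```bash
python3 -c "
from h import *
go(433,151,150,79.1)"
```

```text
shift [  81.3  336.2 -356.2] twist -0.156 alt 2.986 q6 -14.8 p [211.8 588.  231.3]
```

Emit:
{"name": "arm_command", "arguments": {"plan": [[0,40,-40,-0.05,1],[10,80,-80,-0.1,1],[20,110,-120,-0.156,1],[40,150,-160,-0.156,1],[50,190,-200,-0.156,1],[60,225,-240,-0.156,1],[70,265,-280,-0.156,1],[81,300,-320,-0.156,1],[81,336,-356,-0.156,1],[81,336,-356,-0.156,1],[81,336,-356,-0.156,1]]}}

```text
t: 2.15
tcp_pos: [433.7, 146.7, 149.7]
tool_rot: [[-0.001, -0.196, -0.981], [-0.001, -0.981, 0.196], [-1.0, 0.002, 0.001]]
wrist_force: [0.7, -0.1, -0.4]
opening: 1.003
```

```bash
python3 - <<'E'
from h import *
d=env.read_camera("wrist");C=d["color"];cv2.imwrite("pics/w1.png",C[:,:,::-1])
print({k:d[k] for k in("fx","fy","cx","cy")}); E=np.array(d["extrinsics"]); print((-E[:3,:3].T@E[:3,3]).round(1),E.round(2).tolist())
r=env.recognise("wrist","prop"); print(r); print(projf(d,corners(433,151,2.952,110,24,0,30)).round(0).tolist())
for l in r[:1]:
  m=mask_in(C,l["box"],orange); print(m.sum(),fit(d,m,(433,151,(2.95,)),110,24,0,30,True))
s=env.sense();print(s["tcp_pos"])
E
```

```text
{'fx': 309.70691628693146, 'fy': 309.70691628693146, 'cx': 322.2092739066684, 'cy': 195.69319193537365}
[499.8 134.  293.2] [[-0.2, -0.98, 0.0, 229.7], [-0.94, 0.19, 0.27, 368.48], [-0.26, 0.05, -0.96, 406.49], [0.0, 0.0, 0.0, 1.0]]
[{'box': [307.3, 131.3, 24.1, 119.5], 'conf': 0.95}]
[[305.0, 127.0], [303.0, 128.0], [331.0, 127.0], [332.0, 128.0], [307.0, 236.0], [306.0, 248.0], [331.0, 236.0], [332.0, 248.0]]Traceback (most recent call last):
  File "<stdin>", line 6, in <module>
  File "h.py", line 40, in mask_in
    n,lab,st,_=cv2.connectedComponentsWithStats(m); k=1+np.argmax(st[1:,4]); return lab==k
                                                        ~~~~~~~~~^^^^^^^^^^
    return _wrapfunc(a, 'argmax', axis=axis, out=out, **kwds)
    return bound(*args, **kwds)
ValueError: attempt to get argmax of an empty sequence
```

View pics/w1.png

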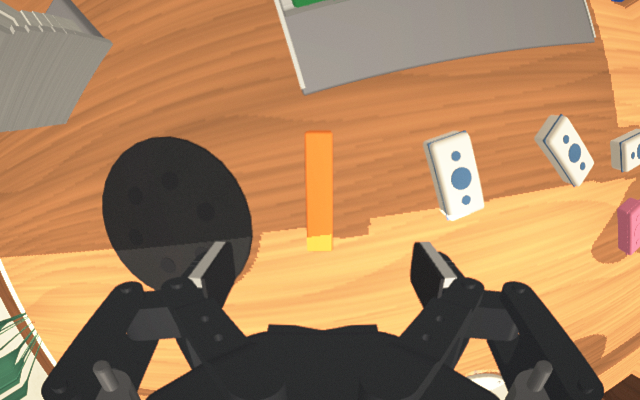

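The wrist view shows the block at (319,190), within 3 px of the prediction. The boxes are at (455,175), (566,150) and (628,150).

```bash
sed -i 's/^orange=.*/orange=lambda h:(h[...,0]>6)\&(h[...,0]<30)\&(h[...,1]>190)\&(h[...,2]>215)/' h.py; python3 - <<'E'
from h import *
d=env.read_camera("wrist");C=d["color"]
hsv=cv2.cvtColor(C,cv2.COLOR_RGB2HSV);print(hsv[180,319],hsv[244,319],hsv[180,290],hsv[215,345],hsv[260,319])
m=mask_in(C,[307.3, 131.3, 24.1, 119.5],orange); r=fit(d,m,(433,151,(2.95,)),110,24,0,30,True);print(m.sum(),r)
go(r[0],r[1],6,np.degrees(r[2])+90)
for b,g in (([425,130,60,90],(424,20,.163)),([536,112,59,75],(426,-131,.69))):
  m=mask_in(C,b,lambda h:(h[...,1]<60)&(h[...,2]>90)); print(m.sum(),fit(d,m,(g[0],g[1],(g[2],)),78,40,0,32,True))
E
```

```text
[ 15 184 254] [ 25 161 255] [ 13 152 217] [ 12 151 204] [ 18 133 253]
244 (np.float64(479.66666666666697), np.float64(240.33333333333348), np.float64(0.07592592592593045), np.float64(1.0))
shift [144.6 -96.3 -28.7] twist -0.267 alt 2.875 q6 39.4 p [433.1 151.2 150.5]
3316 (np.float64(419.0534848591676), np.float64(18.678690847183567), np.float64(0.19171575818461808), np.float64(0.21774163842201233))
2239 (np.float64(421.5779822335843), np.float64(-133.41034906179755), np.float64(0.7634248197565605), np.float64(0.19787101447582245))
```

```bash
sed -i 's/^orange=.*/orange=lambda h:(h[...,0]>6)\&(h[...,0]<30)\&(h[...,1]>158)\&(h[...,2]>225)/' h.py; python3 - <<'E'
from h import *
d=env.read_camera("wrist");C=d["color"]
o=C[:,:,::-1].copy()
m=mask_in(C,[307.3, 131.3, 24.1, 119.5],orange,2); r=fit(d,m,(433,151,(2.95,)),110,24,0,30,True);print(m.sum(),r)
def dr(m,q):
  ct,_=cv2.findContours(m.astype(np.uint8),0,1); cv2.drawContours(o,ct,-1,(0,255,0),1); cv2.polylines(o,[cv2.convexHull(q.round().astype(np.int32))],True,(255,0,0),1)
dr(m,projf(d,corners(*r[:3],110,24,0,30)))
go(r[0],r[1],6,np.degrees(r[2])+90)
for b,g in (([425,130,60,90],(424,20,.163)),([536,112,59,75],(426,-131,.69))):
  m=mask_in(C,b,lambda h:(h[...,1]<60)&(h[...,2]>90),2); r=fit(d,m,(g[0],g[1],(g[2],)),78,40,0,32,True);print(m.sum(),r)
  dr(m,projf(d,corners(*r[:3],78,40,0,32)))
cv2.imwrite("pics/w2.png",cv2.resize(o[100:260,290:610],None,fx=2.5,fy=2.5,interpolation=cv2.INTER_NEAREST))
E
```

```text
2601 (np.float64(429.7967340274688), np.float64(153.20262294459394), np.float64(2.961052475043918), np.float64(0.2611503005027771))
shift [144.6  -0.6   3.4] twist -0.009 alt 3.133 q6 39.4 p [432.9 151.9 150.6]
3316 (np.float64(419.4040073303734), np.float64(18.420241092945535), np.float64(0.1902206014573979), np.float64(0.21646526455879211))
2234 (np.float64(421.07898026397254), np.float64(-133.77705860705277), np.float64(0.7615300983811234), np.float64(0.19350449740886688))
```

View pics/w2.png

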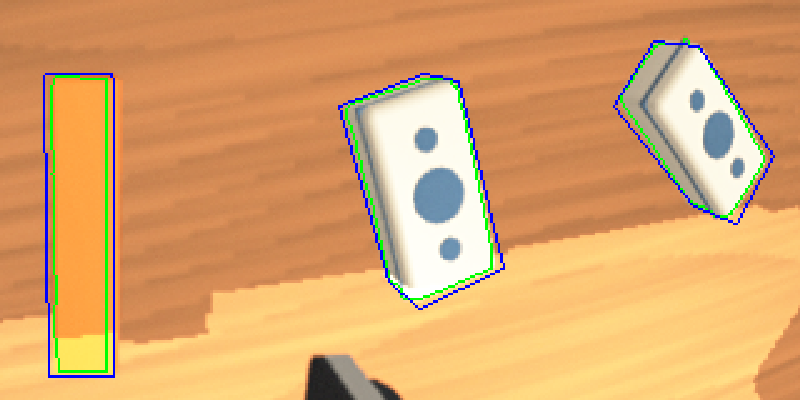

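Fits match (green mask, blue model). I'll descend and grip the block.

Emit:
{"name": "arm_command", "arguments": {"plan": [[45,0,2,0,1],[90,0,2,0,1],[120,0,2,0,1],[145,0,2,0,1],[145,0,2,0,1],[145,0,2,0,-1],[145,0,2,0,-1],[145,0,2,0,-1],[145,0,2,0,-1],[145,0,2,0,-1],[145,0,2,0,-1]], "squeeze": 50}}

```text
t: 3.45
tcp_pos: [431.5, 152.1, 6.5]
tool_rot: [[0.002, -0.188, -0.982], [0.001, -0.982, 0.188], [-1.0, -0.002, -0.002]]
wrist_force: [-1.5, 0.5, 5.9]
opening: 0.273
```

Emit:
{"name": "arm_command", "arguments": {"plan": [[0,0,0,0,-1],[0,0,0,0,-1],[-30,0,0,0,-1],[-70,0,0,0,-1],[-110,0,0,0,-1],[-125,0,0,0,-1],[-125,0,0,0,-1],[-125,0,0,0,-1]]}}

```text
t: 4.25
tcp_pos: [430.3, 151.2, 130.1]
tool_rot: [[-0.0, -0.189, -0.982], [0.0, -0.982, 0.189], [-1.0, -0.0, 0.0]]
wrist_force: [-0.0, -0.6, -0.4]
opening: 0.271
```

```bash
python3 - <<'E'
from h import *
s=env.sense();print(s["tcp_pos"],s["opening"],s["wrist_force"])
d=env.read_camera("wrist");C=d["color"];cv2.imwrite("pics/w3.png",C[:,:,::-1])
print([(r["box"],r["conf"]) for r in env.recognise("wrist","prop")],env.recognise("wrist","bar_tab"))
go(*(np.array([626.7,-29.1])+60*np.array([.9963,.0852])+145*np.array([-.0852,.9963])),130,94.9)
E
```

```text
[430.29181479 151.1996924  130.09586088] 0.2710627346808525 [-5.49292576e-04 -5.75349207e-01 -3.92412942e-01]
[([293.4, 141.5, 57.3, 187.6], 0.58)] [{'box': [286.5, 1.1, 19.6, 3.8], 'conf': 0.42}]
shift [  -1.7  -16.2 -245.5] twist -0.276 alt 2.866 q6 39.3 p [430.  150.9 128.9]
```

View pics/w3.png

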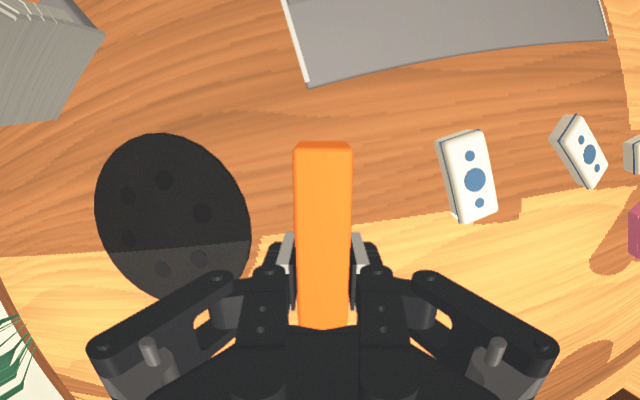

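The block is held centrally (block at px 322,235, opening 0.27). I'll move toward the tab and measure the tray from close by.

Emit:
{"name": "arm_command", "arguments": {"plan": [[-40,0,-40,-0.12,-1],[-70,-5,-80,-0.24,-1],[-70,-10,-110,-0.276,-1],[-70,-10,-110,-0.276,-1],[-70,-10,-110,-0.276,-1],[-70,-10,-110,-0.276,-1]]}}

```text
t: 5.0
tcp_pos: [539.4, 140.2, 198.6]
tool_rot: [[-0.004, 0.086, -0.996], [-0.002, -0.996, -0.086], [-1.0, 0.001, 0.004]]
wrist_force: [-0.2, -0.0, -0.7]
opening: 0.27
```

```bash
python3 - <<'E'
from h import *
s=env.sense();print(s["tcp_pos"],s["opening"])
d=env.read_camera("wrist");C=d["color"];o=C[:,:,::-1].copy()
ex=np.array([.9963,.0852]);ey=np.array([-.0852,.9963]);O=np.array([626.7,-29.1])
T=lambda x,y,z:np.r_[O+x*ex+y*ey,z]
for P in ([T(-90,-185,8),T(-90,185,8),T(82,185,8),T(82,-185,8)],[T(60,-185,20),T(60,185,20),T(74,185,20),T(74,-185,20)],[T(0,-180,29),T(0,180,29),T(-14,180,29),T(-14,-180,29)],[T(0,120,69),T(0,170,69),T(-14,170,69),T(-14,120,69)]):
  # dense edges
  P=np.array(P);D=np.concatenate([P[i]+(P[(i+1)%4]-P[i])*np.linspace(0,1,20)[:,None] for i in range(4)])
  cv2.polylines(o,[projf(d,D).round().astype(np.int32)],True,(255,0,255),1)
cv2.imwrite("pics/w4.png",cv2.resize(o,None,fx=1.25,fy=1.25))
cv2.imwrite("pics/w4raw.png",C[:,:,::-1])
E
```

```text
[539.36453034 140.21251104 198.57761112] 0.27003024924717
```

View pics/w4.png

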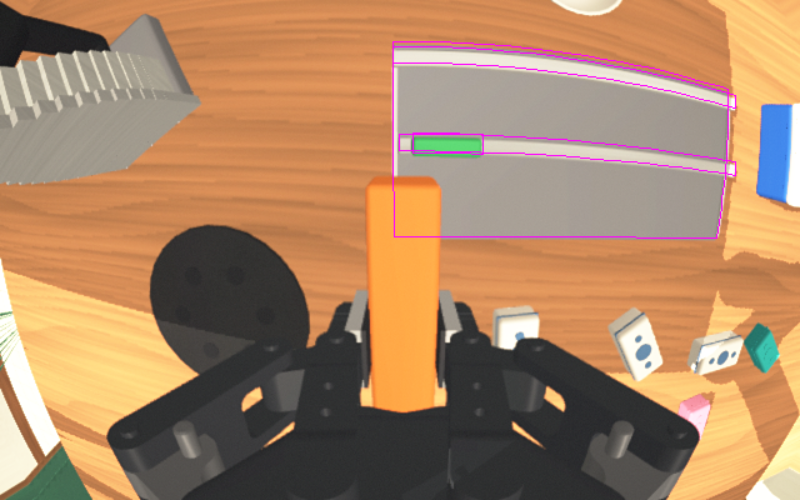

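Model overlay on the tray is good to about 3 px, with the tab at (448,145). I'll refine the offset using the tab and rail edges.

```bash
python3 - <<'E'
from h import *
d=env.read_camera("wrist");C=d["color"]
hsv=cv2.cvtColor(C,cv2.COLOR_RGB2HSV)
g=mask_in(C,[325,102,66,24],lambda h:(h[...,0]>45)&(h[...,0]<80)&(h[...,1]>90),3)
ys,xs=np.nonzero(g);print(g.sum(),xs.min(),xs.max(),ys.min(),ys.max())
r=fit(d,g,(606,114,(.085,)),14,50,29,69,True);print(r)
a=.085;print("origin from tab",r[0]+7*np.cos(a)+145*np.sin(a),r[1]+7*np.sin(a)-145*np.cos(a))
# rail/bar row profile at columns
for u in (340,400,450,520):
  col=hsv[20:130,u,2].astype(int); e=np.diff(col); k=np.nonzero(np.abs(e)>25)[0]
  print(u,[(int(i)+20.5,int(e[i]),) + tuple(unproj(d,(u,i+20.5),20,True)[:2].round(1)) for i in k])
go(O:=None) if 0 else None
E
```

```text
819 329 384 110 125
(np.float64(604.8091601213248), np.float64(115.8623281456785), np.float64(0.07458708644320909), np.float64(0.12250791490077972))
origin from tab 624.0940518491911 -28.01989087753668
340 [(35.5, -52, np.float64(689.1), np.float64(135.4)), (40.5, 34, np.float64(683.6), np.float64(135.0)), (52.5, -44, np.float64(670.6), np.float64(133.9))]
400 [(38.5, -34, np.float64(694.5), np.float64(72.5)), (43.5, 43, np.float64(688.9), np.float64(72.1)), (55.5, -40, np.float64(675.7), np.float64(71.1)), (112.5, 31, np.float64(614.7), np.float64(65.4))]
450 [(48.5, 34, np.float64(694.3), np.float64(15.1)), (49.5, 30, np.float64(693.1), np.float64(15.0)), (60.5, -38, np.float64(680.5), np.float64(14.2)), (115.5, 31, np.float64(619.6), np.float64(8.0)), (127.5, -26, np.float64(606.5), np.float64(6.3))]
520 [(57.5, -29, np.float64(706.5), np.float64(-79.7)), (61.5, 52, np.float64(701.5), np.float64(-80.0)), (71.5, -34, np.float64(689.1), np.float64(-80.8)), (122.5, 34, np.float64(627.8), np.float64(-88.2))]
```

```bash
cat >> h.py <<'E'
A=np.radians(4.9); O=np.array([624.0,-28.3])
def T(x,y): return O+x*np.array([np.cos(A),np.sin(A)])+y*np.array([-np.sin(A),np.cos(A)])
def got(x,y,z): go(*T(x,y),z,94.9)
def tl():
    s=env.sense(); p=s["tcp_pos"]; v=p[:2]-O; c,n=np.cos(A),np.sin(A)
    print("tray",(c*v[0]+n*v[1]).round(1),(-n*v[0]+c*v[1]).round(1),"z",p[2].round(1),"open",s["opening"].round(3),"F",s["wrist_force"].round(1),"t",s["t"])
E
python3 -c "
from h import *
tl();got(64,145,120)"
```

```text
Traceback (most recent call last):
  File "h.py", line 57, in tl
    print("tray",(c*v[0]+n*v[1]).round(1),(-n*v[0]+c*v[1]).round(1),"z",p[2].round(1),"open",s["opening"].round(3),"F",s["wrist_force"].round(1),"t",s["t"])
                                                                                             ^^^^^^^^^^^^^^^^^^
AttributeError: 'float' object has no attribute 'round'
```

```bash
sed -i 's/s\["opening"\].round(3)/round(s["opening"],3)/' h.py
python3 -c "
from h import *
tl();got(64,145,120)"
```

```text
tray -69.7 175.4 z 199.5 open 0.266 F [-0.4 -0.  -1. ] t 5.1
shift [  79.3   30.5 -133.8] twist 0.001 alt -3.14 q6 63.7 p [539.6 140.5 199.5]
```

Emit:
{"name": "arm_command", "arguments": {"plan": [[0,15,-45,0,-1],[0,30,-90,0,-1],[0,30,-134,0,-1],[0,30,-134,0,-1],[40,30,-134,0,-1],[80,30,-134,0,-1],[120,30,-134,0,-1],[145,30,-134,0,-1],[163,30,-134,0,-1],[163,30,-134,0,-1],[163,30,-134,0,-1]]}}

```text
t: 6.2
tcp_pos: [676.6, 122.7, 37.9]
tool_rot: [[0.0, 0.087, -0.996], [-0.0, -0.996, -0.087], [-1.0, 0.0, -0.0]]
wrist_force: [0.2, 0.4, -0.7]
opening: 0.264
```

```bash
python3 -c "
from h import *
tl();got(1,145,36)
d=env.read_camera('wrist');C=d['color'];cv2.imwrite('pics/w5.png',C[:,:,::-1])"
```

```text
tray 65.3 146.0 z 37.9 open 0.264 F [ 0.2  0.4 -0.7] t 6.2
shift [ 1.9  0.8 64.3] twist 0.002 alt -3.14 q6 71.3 p [676.6 122.7  37.9]
```

View pics/w5.png

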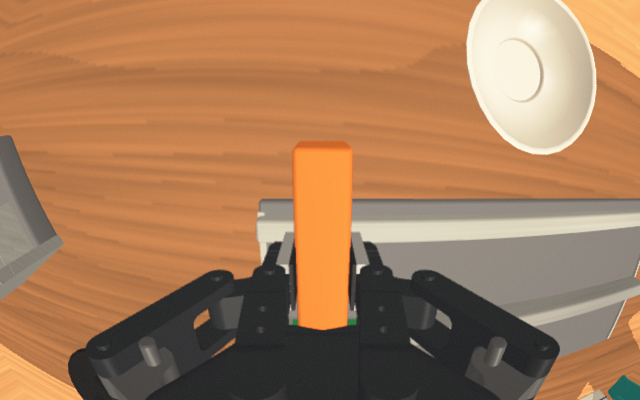

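The block straddles the rail, with its near end just at the green tab (px 322,325). Now I'll draw the bar back.

Emit:
{"name": "arm_command", "arguments": {"plan": [[2,0,8,0,-1],[2,0,16,0,-1],[2,0,24,0,-1],[2,0,32,0,-1],[2,0,40,0,-1],[2,0,48,0,-1],[2,0,56,0,-1],[2,0,64,0,-1],[2,0,64,0,-1],[2,0,64,0,-1]]}}

```text
t: 7.25
tcp_pos: [616.0, 117.7, 37.3]
tool_rot: [[0.009, 0.087, -0.996], [0.003, -0.996, -0.087], [-1.0, -0.002, -0.009]]
wrist_force: [7.2, -0.6, -4.0]
opening: 0.269
```

```bash
python3 - <<'E'
from h import *
tl();got(1,145,15)
d=env.read_camera('wrist');C=d['color'];cv2.imwrite('pics/w6.png',C[:,:,::-1])
t=env.read_camera('top');C=t['color'];g=mask_in(C,[265,140,40,50],lambda h:(h[...,0]>45)&(h[...,0]<80)&(h[...,1]>100));ys,xs=np.nonzero(g);print(g.sum(),xs.min(),xs.max(),ys.min(),ys.max(),unproj(t,[xs.mean(),ys.mean()],60))
E
```

```text
tray 4.5 146.1 z 37.3 open 0.269 F [ 7.2 -0.6 -4. ] t 7.25
shift [22.3  1.2  3.7] twist 0.002 alt -3.14 q6 69.3 p [616.  117.7  37.3]
155 279 297 168 177 [553.22981535 109.83119984  60.        ]
```

View pics/w6.png

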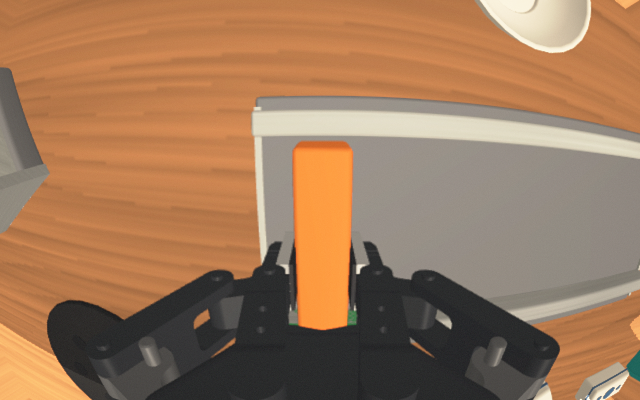

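The bar is drawn about 52 mm. The rear end of the block (row 143) clears the rail's inner edge (row 135), so I'll lower it.

Emit:
{"name": "arm_command", "arguments": {"plan": [[0,0,1,0,-1],[6,0,1,0,-1],[12,0,1,0,-1],[17,0,1,0,-1],[21,0,1,0,-1],[23,0,1,0,-1],[23,0,1,0,-1],[23,0,1,0,-1]]}}

```text
t: 8.15
tcp_pos: [616.7, 118.4, 15.7]
tool_rot: [[0.012, 0.088, -0.996], [0.004, -0.996, -0.088], [-1.0, -0.003, -0.012]]
wrist_force: [6.4, 0.4, 0.4]
opening: 0.271
```

```bash
python3 - <<'E'
from h import *
tl()
E
```

```text
tray 5.2 146.8 z 15.7 open 0.271 F [6.4 0.4 0.4] t 8.15
```

Emit:
{"name": "arm_command", "arguments": {"plan": [[1,0,0,0,-1],[2,0,0,0,-1],[2,0,0,0,-1]]}}

```text
t: 8.45
tcp_pos: [616.8, 118.4, 14.8]
tool_rot: [[0.012, 0.088, -0.996], [0.004, -0.996, -0.088], [-1.0, -0.003, -0.012]]
wrist_force: [5.1, 0.8, 7.0]
opening: 0.267
```

Floor contact. I'll release, then rise.

Emit:
{"name": "arm_command", "arguments": {"plan": [[0,0,0,0,-0.1],[0,0,0,0,0.0],[0,0,0,0,0.1],[0,0,0,0,0.15],[0,0,0,0,0.15],[-20,0,0,0,0.15],[-60,0,0,0,0.15],[-110,0,0,0,0.15],[-140,0,0,0,0.5],[-140,0,0,0,1],[-140,0,0,0,1]]}}

```text
t: 9.55
tcp_pos: [611.9, 116.8, 150.7]
tool_rot: [[0.001, 0.086, -0.996], [0.001, -0.996, -0.086], [-1.0, -0.001, -0.001]]
wrist_force: [-0.3, 0.4, -1.4]
opening: 0.998
```

```bash
python3 - <<'E'
from h import *
tl()
d=env.read_camera('wrist');C=d['color'];cv2.imwrite('pics/w7.png',C[:,:,::-1])
t=env.read_camera('top');C=t['color'];cv2.imwrite('pics/t7.png',C[:,:,::-1]);g=mask_in(C,[265,140,40,50],lambda h:(h[...,0]>45)&(h[...,0]<80)&(h[...,1]>100));ys,xs=np.nonzero(g);print(g.sum(),unproj(t,[xs.mean(),ys.mean()],60))
print(env.recognise("top","china1"))
E
```

```text
tray 0.3 145.6 z 150.7 open 0.998 F [-0.3  0.4 -1.4] t 9.55
160 [554.69992588 110.42412847  60.        ]
[{'box': [433.4, 264.3, 26.6, 32.0], 'conf': 0.96}, {'box': [312.7, 213.3, 22.0, 27.8], 'conf': 0.76}, {'box': [426.4, 226.1, 31.2, 19.2], 'conf': 0.71}, {'box': [367.9, 211.8, 28.2, 31.4], 'conf': 0.59}, {'box': [471.5, 221.6, 29.9, 29.9], 'conf': 0.57}]
```

View pics/w7.png

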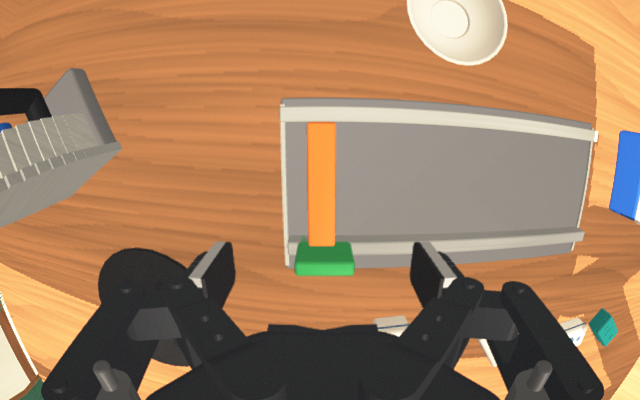

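The block is wedged between the rail and the tab (block px 321,185; tab 324,258). Next is box 1.

```bash
python3 - <<'E'
from h import *
go(421,19,150,100)
E
```

```text
shift [ -0.8  80.7 197.7] twist -0.089 alt 3.053 q6 69.3 p [611.1 116.3 148.4]
```

Emit:
{"name": "arm_command", "arguments": {"plan": [[-1,17,40,-0.03,1],[-1,34,80,-0.06,1],[-1,50,120,-0.089,1],[-1,66,160,-0.089,1],[-1,81,198,-0.089,1],[-1,81,198,-0.089,1],[-1,81,198,-0.089,1],[-1,81,198,-0.089,1]]}}

```text
t: 10.5
tcp_pos: [422.7, 19.3, 151.1]
tool_rot: [[-0.0, 0.175, -0.985], [-0.0, -0.985, -0.175], [-1.0, 0.0, 0.0]]
wrist_force: [0.4, -0.0, 0.1]
opening: 1.0
```

```bash
cat >> h.py <<'E'
def findbox(x,y,yaw,tag,z=6):
    d=env.read_camera("wrist");C=d["color"];best=None
    u=projf(d,[x,y,16])[0]
    for r in env.recognise("wrist","china1"):
        b=r["box"]; c=np.array([b[0]+b[2]/2,b[1]+b[3]/2]); print("det",np.round(b),round(r["conf"],2))
        if best is None or np.hypot(*(c-u))<best[0]: best=(np.hypot(*(c-u)),b)
    m=mask_in(C,best[1],lambda h:((h[...,1]<60)&(h[...,2]>90))|((h[...,0]>90)&(h[...,0]<130)&(h[...,1]>50)),3)
    r=fit(d,m,(x,y,(yaw-.3,yaw,yaw+.3)),78,40,0,32,True); print("fit",np.round(r,3),m.sum(),"yaw deg",np.degrees(r[2]).round(1))
    o=C[:,:,::-1].copy(); cv2.polylines(o,[cv2.convexHull(projf(d,corners(*r[:3],78,40,0,32)).round().astype(np.int32))],True,(255,0,0),1)
    cv2.imwrite(f"pics/{tag}.png",o); go(r[0],r[1],z,np.degrees(r[2])+90)
E
python3 -c "
from h import *
tl();findbox(421,19,.18,'b1')"
```

```text
tray -196.5 64.7 z 151.1 open 1.0 F [ 0.4 -0.   0.1] t 10.5
det [589. 221.  32.  59.] 0.95
det [436. 170.  62.  84.] 0.76
det [528. 225.  62.  39.] 0.69
det [301. 144.  46.  89.] 0.6
det [537. 295.  15.  13.] 0.57
fit [4.20296e+02 1.95900e+01 1.56000e-01 6.70000e-02] 3809 yaw deg 8.9
shift [145.   -0.6   2.4] twist 0.02 alt -3.122 q6 75.2 p [422.8  19.4 151. ]
```

Emit:
{"name": "arm_command", "arguments": {"plan": [[45,0,2,0.02,1],[90,0,2,0.02,1],[120,0,2,0.02,1],[145,0,2,0.02,1],[145,0,2,0.02,1],[145,0,2,0.02,0.3],[145,0,2,0.02,-0.2],[145,0,2,0.02,-0.6],[145,0,2,0.02,-0.6],[145,0,2,0.02,-0.6],[145,0,2,0.02,-0.6]], "squeeze": 20}}

```text
t: 11.7
tcp_pos: [420.9, 19.1, 7.6]
tool_rot: [[0.003, 0.155, -0.988], [0.001, -0.988, -0.155], [-1.0, -0.001, -0.003]]
wrist_force: [-0.8, 1.2, 7.3]
opening: 0.467
```

Emit:
{"name": "arm_command", "arguments": {"plan": [[0,0,0,0,-0.6],[0,0,0,0,-0.6],[-20,0,0,0,-0.6],[-50,0,0,0,-0.6],[-80,0,0,0,-0.6],[-80,0,0,0,-0.6]]}}

```text
t: 12.3
tcp_pos: [422.3, 19.6, 90.0]
tool_rot: [[0.009, 0.155, -0.988], [0.003, -0.988, -0.155], [-1.0, -0.002, -0.009]]
wrist_force: [-0.1, 0.6, -1.2]
opening: 0.462
```

```bash
python3 -c "
from h import *
tl();got(18,40,90)"
```

```text
tray -196.8 64.9 z 90.0 open 0.462 F [-0.1  0.6 -1.2] t 12.3
shift [   1.9   40.  -212.5] twist 0.07 alt -3.071 q6 74.0 p [422.3  19.6  90. ]
```

Emit:
{"name": "arm_command", "arguments": {"plan": [[0,8,-40,0.03,-0.6],[0,16,-80,0.07,-0.6],[0,24,-120,0.07,-0.6],[0,32,-160,0.07,-0.6],[0,40,-195,0.07,-0.6],[0,40,-212,0.07,-0.6],[0,40,-212,0.07,-0.6],[30,40,-212,0.07,-0.6],[55,40,-212,0.07,-0.6],[55,40,-212,0.07,-0.6],[55,40,-212,0.07,-0.6]]}}

```text
t: 13.4
tcp_pos: [634.6, 11.7, 31.0]
tool_rot: [[-0.002, 0.085, -0.996], [-0.001, -0.996, -0.085], [-1.0, 0.001, 0.002]]
wrist_force: [1.1, 0.4, -1.1]
opening: 0.462
```

```bash
python3 -c "
from h import *
tl();got(18,40,15.5)
d=env.read_camera('wrist');cv2.imwrite('pics/w8.png',d['color'][:,:,::-1])"
```

```text
tray 14.0 38.9 z 31.0 open 0.462 F [ 1.1  0.4 -1.1] t 13.4
shift [15.5 -1.1 -4.1] twist 0.0 alt -3.142 q6 79.2 p [634.6  11.7  31. ]
```

View pics/w8.png

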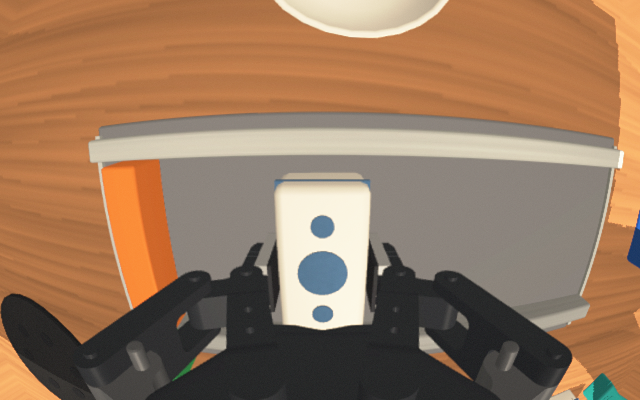

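Box 1 is over the tray, rear end at row 175 and rail at row 158, so there is a gap. Lowering and releasing.

Emit:
{"name": "arm_command", "arguments": {"plan": [[8,0,-2,0,-0.6],[14,0,-2,0,-0.6],[16,0,-2,0,-0.6],[16,0,-2,0,-0.6],[16,0,-2,0,-0.6]]}}

```text
t: 13.95
tcp_pos: [637.5, 12.1, 15.8]
tool_rot: [[0.0, 0.085, -0.996], [0.0, -0.996, -0.085], [-1.0, -0.0, -0.0]]
wrist_force: [-1.9, 0.2, 1.9]
opening: 0.463
```

Emit:
{"name": "arm_command", "arguments": {"plan": [[0,0,0,0,0.1],[0,0,0,0,0.2],[0,0,0,0,0.3],[0,0,0,0,0.3],[0,0,0,0,0.3],[-20,0,0,0,0.3],[-60,0,0,0,0.3],[-110,0,0,0,0.3],[-135,0,0,0,1],[-135,0,0,0,1]]}}

```text
t: 14.95
tcp_pos: [640.4, 12.4, 155.9]
tool_rot: [[0.011, 0.086, -0.996], [0.002, -0.996, -0.086], [-1.0, -0.001, -0.011]]
wrist_force: [-0.5, 0.8, -0.4]
opening: 0.962
```

```bash
python3 -c "
from h import *
tl();go(423.5,-132,150,132.5)
print([np.round(r['box']) for r in env.recognise('top','china1')]) if 0 else None
t=env.read_camera('top');
for r in env.recognise('top','china1'): b=r['box'];print(round(r['conf'],2),np.round(b),unproj(t,(b[0]+b[2]/2,b[1]+b[3]/2),16).round())"
```

```text
tray 19.8 39.2 z 155.9 open 0.962 F [-0.5  0.8 -0.4] t 14.95
shift [  3.4 125.3 228.5] twist -0.656 alt 2.486 q6 79.3 p [640.4  12.4 155.9]
0.97 [364. 212.  34.  32.] [ 422. -131.   16.]
0.73 [423. 226.  35.  20.] [ 406. -285.   16.]
0.67 [471. 219.  33.  34.] [ 408. -404.   16.]
0.56 [319. 130.  17.  30.] [638.  12.  16.]
```

Emit:
{"name": "arm_command", "arguments": {"plan": [[3,22,40,-0.11,1],[3,44,80,-0.22,1],[3,66,120,-0.33,1],[3,88,160,-0.45,1],[3,108,197,-0.56,1],[3,125,228,-0.656,1],[3,125,228,-0.656,1],[3,125,228,-0.656,1],[3,125,228,-0.656,1]]}}

```text
t: 15.95
tcp_pos: [421.3, -131.7, 146.7]
tool_rot: [[-0.001, 0.675, -0.738], [-0.0, -0.738, -0.675], [-1.0, -0.001, 0.001]]
wrist_force: [-0.8, 0.9, -0.8]
opening: 1.002
```

```bash
python3 -c "
from h import *
findbox(423,-132,.74,'b2')"
```

```text
det [378. 256.  44.  57.] 0.82
det [458. 338.  33.  30.] 0.82
det [301. 143.  50.  89.] 0.7
fit [ 4.22616e+02 -1.31217e+02  7.06000e-01  7.80000e-02] 3910 yaw deg 40.4
shift [140.8   0.6  -1. ] twist 0.036 alt -3.106 q6 128.6 p [ 421.6 -131.5  146.8]
```

Emit:
{"name": "arm_command", "arguments": {"plan": [[45,0,-1,0.036,1],[90,0,-1,0.036,1],[120,0,-1,0.036,1],[141,0,-1,0.036,1],[141,0,-1,0.036,1],[141,0,-1,0.036,0.3],[141,0,-1,0.036,-0.2],[141,0,-1,0.036,-0.6],[141,0,-1,0.036,-0.6],[141,0,-1,0.036,-0.6],[141,0,-1,0.036,-0.6]], "squeeze": 20}}

```text
t: 17.15
tcp_pos: [422.8, -131.2, 7.6]
tool_rot: [[0.003, 0.648, -0.761], [0.0, -0.761, -0.648], [-1.0, 0.002, -0.002]]
wrist_force: [-1.1, 0.8, 6.8]
opening: 0.461
```

Emit:
{"name": "arm_command", "arguments": {"plan": [[0,0,0,0,-0.6],[0,0,0,0,-0.6],[-20,0,0,0,-0.6],[-50,0,0,0,-0.6],[-80,0,0,0,-0.6],[-80,0,0,0,-0.6]]}}

```text
t: 17.75
tcp_pos: [424.3, -131.3, 90.0]
tool_rot: [[0.009, 0.649, -0.761], [0.0, -0.761, -0.649], [-1.0, 0.006, -0.007]]
wrist_force: [0.7, -0.3, -1.1]
opening: 0.462
```

```bash
python3 -c "
from h import *
tl();got(16,-50,90)"
```

```text
tray -207.7 -85.5 z 90.0 open 0.462 F [ 0.7 -0.3 -1.1] t 17.75
shift [   2.   101.1 -202.7] twist 0.62 alt -2.521 q6 126.5 p [ 424.3 -131.3   90. ]
```

Emit:
{"name": "arm_command", "arguments": {"plan": [[0,18,-36,0.12,-0.6],[0,36,-72,0.24,-0.6],[0,54,-108,0.36,-0.6],[0,72,-144,0.5,-0.6],[0,90,-180,0.62,-0.6],[0,101,-203,0.62,-0.6],[0,101,-203,0.62,-0.6],[0,101,-203,0.62,-0.6],[30,101,-203,0.62,-0.6],[55,101,-203,0.62,-0.6],[55,101,-203,0.62,-0.6],[55,101,-203,0.62,-0.6]]}}

```text
t: 18.95
tcp_pos: [640.9, -77.0, 31.3]
tool_rot: [[-0.001, 0.085, -0.996], [-0.001, -0.996, -0.085], [-1.0, 0.0, 0.001]]
wrist_force: [-1.0, -0.6, -1.2]
opening: 0.467
```

```bash
python3 -c "
from h import *
tl();got(16,-50,15)"
```

```text
tray 12.6 -50.0 z 31.3 open 0.467 F [-1.  -0.6 -1.2] t 18.95
shift [16.3  0.  -3.4] twist -0.0 alt 3.141 q6 87.4 p [640.9 -77.   31.3]
```

Emit:
{"name": "arm_command", "arguments": {"plan": [[8,0,-3,0,-0.6],[14,0,-3,0,-0.6],[16,0,-3,0,-0.6],[16,0,-3,0,-0.6],[16,0,-3,0,-0.6]]}}

```text
t: 19.45
tcp_pos: [644.9, -76.2, 15.7]
tool_rot: [[0.001, 0.085, -0.996], [0.0, -0.996, -0.085], [-1.0, 0.0, -0.001]]
wrist_force: [-1.3, 1.3, 1.3]
opening: 0.465
```

Emit:
{"name": "arm_command", "arguments": {"plan": [[0,0,0,0,0.1],[0,0,0,0,0.2],[0,0,0,0,0.3],[0,0,0,0,0.3],[0,0,0,0,0.3],[-20,0,0,0,0.3],[-60,0,0,0,0.3],[-110,0,0,0,0.3],[-135,0,0,0,1],[-135,0,0,0,1]]}}

```text
t: 20.45
tcp_pos: [647.6, -76.3, 156.1]
tool_rot: [[0.011, 0.086, -0.996], [0.0, -0.996, -0.086], [-1.0, 0.001, -0.011]]
wrist_force: [0.8, 0.3, -0.5]
opening: 0.958
```

```bash
python3 -c "
from h import *
t=env.read_camera('top');C=t['color']
for r in env.recognise('top','china1'):
  b=r['box'];print(round(r['conf'],2),np.round(b),unproj(t,(b[0]+b[2]/2,b[1]+b[3]/2),16).round())
m=mask_in(C,[424,225,35,20],white); print(m.sum(),np.round(fit(t,m,(410,-281,(1.7,)),78,40,0,32),3))
tl();go(408,-282,150,8)
"
```

```text
0.97 [431. 264.  27.  34.] [ 290. -294.   16.]
0.95 [469. 221.  35.  29.] [ 410. -402.   16.]
0.9 [354. 128.  15.  32.] [643. -76.  16.]
0.79 [423. 224.  34.  22.] [ 407. -283.   16.]
0.78 [321. 130.  13.  27.] [641.  13.  16.]
492 [ 4.10041e+02 -2.80592e+02  1.71800e+00  1.16000e-01]
tray 16.4 -49.4 z 150.7 open 1.001 F [ 0.2  0.4 -0.7] t 20.55
shift [  0.3 185.1 253.2] twist 1.516 alt -1.626 q6 87.4 p [644.6 -76.2 150.7]
```

Emit:
{"name": "arm_command", "arguments": {"plan": [[0,19,26,0.14,1],[0,38,52,0.28,1],[0,57,78,0.42,1],[0,76,104,0.56,1],[0,95,130,0.7,1],[0,114,156,0.84,1],[0,133,182,0.98,1],[0,152,208,1.12,1],[0,171,234,1.26,1],[0,185,253,1.4,1],[0,185,253,1.516,1],[0,185,253,1.516,1]]}}

```text
t: 21.75
tcp_pos: [406.8, -282.2, 148.8]
tool_rot: [[-0.003, -0.99, -0.138], [0.001, -0.138, 0.99], [-1.0, 0.003, 0.002]]
wrist_force: [-0.3, 0.2, 0.7]
opening: 0.999
```

```bash
python3 -c "
from h import *
tl();findbox(409,-281.5,1.71,'b3')"
```

```text
tray -238.1 -234.5 z 148.8 open 0.999 F [-0.3  0.2  0.7] t 21.75
det [297.  10.  94.  92.] 0.83
det [ 87. 296.  20.  20.] 0.75
det [300. 147.  49.  87.] 0.71
det [142. 352.  23.  34.] 0.67
det [407. 161.  81.  53.] 0.58
det [142. 226.  47. 152.] 0.36
fit [ 4.07151e+02 -2.80470e+02  1.71400e+00  8.10000e-02] 3834 yaw deg 98.2
shift [143.2   0.2   1.4] twist -0.001 alt 3.141 q6 24.0 p [ 407.9 -281.9  149.2]
```

View pics/b3.png

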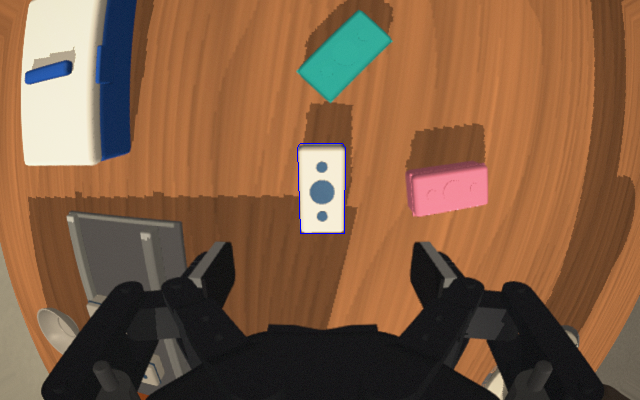

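The white box is at (322,188) with the fit on its outline. Pink (448,190) and turquoise (345,55) are clear.

Emit:
{"name": "arm_command", "arguments": {"plan": [[45,0,1,0,1],[90,0,1,0,1],[120,0,1,0,1],[143,0,1,0,1],[143,0,1,0,1],[143,0,1,0,0.3],[143,0,1,0,-0.2],[143,0,1,0,-0.6],[143,0,1,0,-0.6],[143,0,1,0,-0.6],[143,0,1,0,-0.6]], "squeeze": 20}}

```text
t: 22.95
tcp_pos: [408.8, -281.3, 8.7]
tool_rot: [[0.002, -0.99, -0.14], [-0.001, -0.14, 0.99], [-1.0, -0.002, -0.001]]
wrist_force: [-1.3, 1.3, 6.2]
opening: 0.465
```

Emit:
{"name": "arm_command", "arguments": {"plan": [[0,0,0,0,-0.6],[0,0,0,0,-0.6],[-20,0,0,0,-0.6],[-50,0,0,0,-0.6],[-85,0,0,0,-0.6],[-85,0,0,0,-0.6]]}}

```text
t: 23.55
tcp_pos: [411.4, -282.4, 97.0]
tool_rot: [[0.01, -0.99, -0.141], [-0.004, -0.141, 0.99], [-1.0, -0.01, -0.005]]
wrist_force: [0.0, -0.4, -2.5]
opening: 0.459
```

```bash
python3 -c "
from h import *
tl();got(15,-138,95)"
```

```text
tray -233.5 -235.0 z 97.0 open 0.459 F [ 0.  -0.4 -2.5] t 23.55
shift [   4.  -253.5   83.1] twist -1.515 alt 1.626 q6 23.8 p [ 411.4 -282.4   97. ]
```

Emit:
{"name": "arm_command", "arguments": {"plan": [[0,0,35,-0.14,-0.6],[0,-15,70,-0.28,-0.6],[0,-40,95,-0.42,-0.6],[0,-75,95,-0.56,-0.6],[0,-110,95,-0.7,-0.6],[0,-140,90,-0.84,-0.6],[0,-170,88,-0.98,-0.6],[0,-200,86,-1.12,-0.6],[0,-230,84,-1.26,-0.6],[0,-253,83,-1.4,-0.6],[0,-253,83,-1.515,-0.6],[0,-253,83,-1.515,-0.6]]}}

```text
t: 24.75
tcp_pos: [646.7, -163.3, 90.4]
tool_rot: [[-0.003, 0.084, -0.996], [0.001, -0.996, -0.084], [-1.0, -0.001, 0.002]]
wrist_force: [-0.8, 0.0, -1.6]
opening: 0.462
```

```bash
python3 -c "
from h import *
tl();got(16,-138,16.5)"
```

```text
tray 11.1 -136.5 z 90.4 open 0.462 F [-0.8  0.  -1.6] t 24.75
shift [73.9  1.6 -5.1] twist -0.002 alt 3.14 q6 95.2 p [ 646.7 -163.3   90.4]
```

Emit:
{"name": "arm_command", "arguments": {"plan": [[30,1,-4,0,-0.6],[55,1,-4,0,-0.6],[64,1,-4,0,-0.6],[71,1,-4,0,-0.6],[74,1,-4,0,-0.6],[74,1,-4,0,-0.6],[74,1,-4,0,-0.6]]}}

```text
t: 25.45
tcp_pos: [652.0, -164.4, 19.5]
tool_rot: [[0.002, 0.084, -0.996], [-0.0, -0.996, -0.084], [-1.0, 0.0, -0.002]]
wrist_force: [0.6, 0.5, -1.7]
opening: 0.46
```

Emit:
{"name": "arm_command", "arguments": {"plan": [[2,0,0,0,-0.6],[3,0,0,0,-0.6],[4,0,0,0,-0.6],[4,0,0,0,-0.6]]}}

```text
t: 25.85
tcp_pos: [651.9, -164.4, 16.8]
tool_rot: [[0.002, 0.085, -0.996], [-0.0, -0.996, -0.085], [-1.0, 0.001, -0.002]]
wrist_force: [-2.0, 1.0, 8.0]
opening: 0.465
```

Emit:
{"name": "arm_command", "arguments": {"plan": [[0,0,0,0,0.1],[0,0,0,0,0.2],[0,0,0,0,0.3],[0,0,0,0,0.3],[0,0,0,0,0.3],[-20,0,0,0,0.3],[-60,0,0,0,0.3],[-110,0,0,0,0.3],[-135,0,0,0,0.6],[-135,0,0,0,0.6]]}}

```text
t: 26.85
tcp_pos: [654.1, -164.8, 155.2]
tool_rot: [[0.011, 0.085, -0.996], [-0.001, -0.996, -0.085], [-1.0, 0.002, -0.01]]
wrist_force: [0.3, -0.3, 0.0]
opening: 0.796
```

```bash
python3 -c "
from h import *
t=env.read_camera('top');C=t['color'];s=env.read_camera('scene')['color']
for r in env.recognise('top','china1'):
  b=r['box'];print(round(r['conf'],2),np.round(b),unproj(t,(b[0]+b[2]/2,b[1]+b[3]/2),24).round())
a=cv2.resize(C[95:255,260:430,::-1],None,fx=3,fy=3,interpolation=cv2.INTER_CUBIC);b=cv2.resize(s[190:320,210:390,::-1],None,fx=1.6,fy=1.6)
o=np.zeros((480,800,3),np.uint8);o[:,:510]=a[:480,:510];o[:208,512:800]=b[:208,:288];cv2.imwrite('pics/t9.png',o)
tl();got(5,145,120)"
```

```text
0.84 [435. 266.  26.  30.] [ 291. -299.   24.]
0.79 [469. 219.  35.  32.] [ 409. -400.   24.]
0.69 [386. 123.  18.  33.] [ 654. -165.   24.]
0.67 [366. 126.   3.  30.] [649. -93.  24.]
tray 14.8 -137.6 z 148.4 open 0.801 F [ 0.4 -0.6 -1.3] t 27.0
shift [  28.6 -282.6   10.2] twist -0.002 alt 3.14 q6 95.2 p [ 650.5 -164.2  148.4]
```

View pics/t9.png

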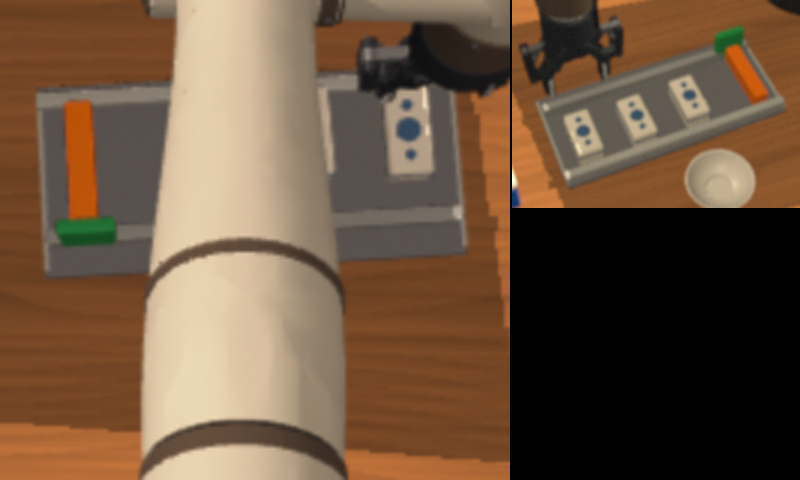

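All three boxes are flat and lengthwise in the tray (scene inset), and the block still wedges the bar. Next I fetch the block.

Emit:
{"name": "arm_command", "arguments": {"plan": [[0,-45,2,0,0.5],[0,-90,3,0,0.5],[0,-135,5,0,0.4],[10,-180,7,0,0.4],[20,-225,9,0,0.4],[28,-265,10,0,0.4],[28,-282,10,0,0.4],[28,-282,10,0,0.4],[28,-282,10,0,0.4]]}}

```text
t: 27.9
tcp_pos: [617.3, 115.4, 120.4]
tool_rot: [[-0.002, 0.084, -0.996], [-0.001, -0.996, -0.084], [-1.0, 0.001, 0.002]]
wrist_force: [1.2, -1.4, -0.1]
opening: 0.697
```

```bash
python3 -c "
from h import *
tl()
d=env.read_camera('wrist');C=d['color'];cv2.imwrite('pics/w10.png',C[:,:,::-1])
r=env.recognise('wrist','prop');print(r); b=r[0]['box']
m=mask_in(C,b,lambda h:(h[...,0]>4)&(h[...,0]<30)&(h[...,1]>140)&(h[...,2]>120),3)
x,y=T(5,145);f=fit(d,m,(x,y,(A,)),110,24,8,38,True);print(m.sum(),f,np.degrees(f[2]));go(f[0],f[1],14,np.degrees(f[2])+90);got(5,145,14)"
```

```text
tray 5.6 143.7 z 120.4 open 0.697 F [ 1.2 -1.4 -0.1] t 27.9
[{'box': [305.5, 132.0, 32.3, 133.5], 'conf': 0.95}, {'box': [281.3, 239.3, 318.3, 64.1], 'conf': 0.56}, {'box': [84.7, 262.3, 130.1, 123.8], 'conf': 0.15}]
4284 (np.float64(615.594369139287), np.float64(118.82854771335505), np.float64(0.08414583667446376), np.float64(0.03256165608763695)) 4.821201305043912
shift [107.   -4.5   1.6] twist -0.001 alt 3.14 q6 69.5 p [617.6 114.5 121. ]
shift [107.   -2.2   0.8] twist -0.003 alt 3.139 q6 69.5 p [617.6 114.5 121. ]
```

View pics/w10.png

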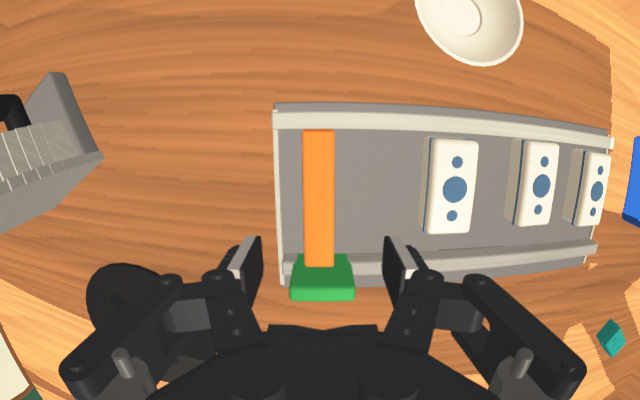

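Block at (319,198), three boxes at (452,188), (537,183), (594,188). Descend and grip at 60 N.

Emit:
{"name": "arm_command", "arguments": {"plan": [[40,-4,1,0,0.4],[75,-4,1,0,0.4],[95,-4,1,0,0.4],[106,-4,1,0,0.4],[106,-4,1,0,0.4],[106,-4,1,0,-1],[106,-4,1,0,-1],[106,-4,1,0,-1],[106,-4,1,0,-1],[106,-4,1,0,-1],[106,-4,1,0,-1]], "squeeze": 60}}

```text
t: 29.1
tcp_pos: [617.4, 119.5, 17.3]
tool_rot: [[0.003, 0.085, -0.996], [0.0, -0.996, -0.085], [-1.0, 0.0, -0.003]]
wrist_force: [0.1, -3.5, 5.9]
opening: 0.266
```

```bash
python3 -c "
from h import *
tl()"
```

```text
tray 6.0 147.8 z 17.3 open 0.266 F [ 0.1 -3.5  5.9] t 29.1
```

Emit:
{"name": "arm_command", "arguments": {"plan": [[-6,0,0,0,-1],[-12,0,0,0,-1],[-18,0,0,0,-1],[-22,0,0,0,-1],[-22,0,0,0,-1],[-22,0,0,0,-1]]}}

```text
t: 29.7
tcp_pos: [619.1, 121.1, 39.0]
tool_rot: [[0.007, 0.085, -0.996], [0.002, -0.996, -0.085], [-1.0, -0.002, -0.007]]
wrist_force: [5.9, 0.7, -1.8]
opening: 0.269
```

```bash
python3 -c "
from h import *
tl()"
```

```text
tray 7.8 149.2 z 39.0 open 0.269 F [ 5.9  0.7 -1.8] t 29.7
```

Emit:
{"name": "arm_command", "arguments": {"plan": [[-2,0,-7,0,-1],[-2,0,-14,0,-1],[-2,0,-21,0,-1],[-2,0,-28,0,-1],[-2,0,-35,0,-1],[-2,0,-42,0,-1],[-2,0,-50,0,-1],[-2,0,-58,0,-1],[-2,0,-58,0,-1],[-50,0,-58,0,-1],[-90,0,-58,0,-1],[-90,0,-58,0,-1]]}}

```text
t: 30.9
tcp_pos: [677.9, 125.6, 135.0]
tool_rot: [[0.013, 0.085, -0.996], [0.003, -0.996, -0.085], [-1.0, -0.002, -0.013]]
wrist_force: [0.4, 0.3, -0.3]
opening: 0.269
```

```bash
python3 -c "
from h import *
tl();go(425.5,319,150,94.9)
d=env.read_camera('wrist');C=d['color'];cv2.imwrite('pics/w11.png',C[:,:,::-1])"
```

```text
tray 66.9 148.7 z 135.0 open 0.269 F [ 0.4  0.3 -0.3] t 30.9
shift [ -17.7 -214.3  234.8] twist 0.0 alt -3.142 q6 70.9 p [677.9 125.6 135. ]
```

View pics/w11.png

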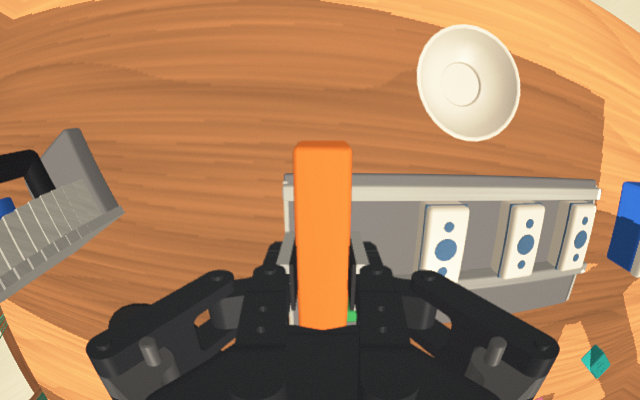

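The bar has closed on the three boxes (box fronts at row ~275, against the bar). Now carry the block to the trivet, going back before going left.

Emit:
{"name": "arm_command", "arguments": {"plan": [[0,0,40,0,-1],[-5,0,80,0,-1],[-10,0,120,0,-1],[-15,-20,160,0,-1],[-18,-50,195,0,-1],[-18,-85,220,0,-1],[-18,-125,235,0,-1],[-18,-165,235,0,-1],[-18,-195,235,0,-1],[-18,-214,235,0,-1],[-18,-214,235,0,-1],[-18,-214,235,0,-1]]}}

```text
t: 32.15
tcp_pos: [421.3, 317.1, 144.4]
tool_rot: [[-0.002, 0.084, -0.996], [-0.002, -0.996, -0.084], [-1.0, 0.002, 0.002]]
wrist_force: [-0.2, -0.4, -1.2]
opening: 0.266
```

```bash
python3 -c "
from h import *
tl();go(425.5,318,28,94.9)
t=env.read_camera('top');print(env.recognise('top','trivet')[:1])"
```

```text
tray -172.5 361.5 z 144.4 open 0.266 F [-0.2 -0.4 -1.2] t 32.15
shift [116.4  -0.7  -4.5] twist -0.002 alt 3.14 q6 40.2 p [421.3 317.1 144.4]
[{'box': [175.2, 189.2, 70.3, 68.3], 'conf': 0.94}]
```

Emit:
{"name": "arm_command", "arguments": {"plan": [[40,0,-3,0,-1],[80,0,-3,0,-1],[105,0,-3,0,-1],[116,0,-3,0,-1],[122,0,-3,0,-1],[126,0,-3,0,-1],[128,0,-3,0,-1],[128,0,-3,0,-1],[128,0,-3,0,-1]]}}

```text
t: 33.15
tcp_pos: [425.2, 318.8, 18.2]
tool_rot: [[0.001, 0.084, -0.996], [0.001, -0.996, -0.084], [-1.0, -0.001, -0.001]]
wrist_force: [0.4, -0.2, -0.4]
opening: 0.269
```

Emit:
{"name": "arm_command", "arguments": {"plan": [[1,0,0,0,-1],[2,0,0,0,-1],[2,0,0,0,-1]]}}

```text
t: 33.45
tcp_pos: [425.2, 318.8, 17.2]
tool_rot: [[0.001, 0.085, -0.996], [0.001, -0.996, -0.085], [-1.0, -0.001, -0.001]]
wrist_force: [-3.3, -2.3, 10.0]
opening: 0.267
```

Contact with the trivet. I'll release and withdraw.

Emit:
{"name": "arm_command", "arguments": {"plan": [[0,0,0,0,-0.1],[0,0,0,0,0.1],[0,0,0,0,0.2],[0,0,0,0,0.3],[0,0,0,0,0.3],[-25,0,0,0,0.3],[-70,0,0,0,0.3],[-120,0,0,0,0.3],[-160,0,30,0,0.3],[-200,0,70,0,0.3],[-200,0,70,0,0.3],[-200,0,70,0,0.3]]}}

```text
t: 34.65
tcp_pos: [354.6, 312.8, 216.8]
tool_rot: [[0.002, 0.086, -0.996], [0.003, -0.996, -0.086], [-1.0, -0.003, -0.002]]
wrist_force: [-0.3, -0.3, -0.8]
opening: 0.649
```

```bash
python3 -c "
from h import *
tl()
t=env.read_camera('top');C=t['color'];s=env.read_camera('scene')['color']
a=cv2.resize(C[90:260,150:430,::-1],None,fx=2.8,fy=2.8,interpolation=cv2.INTER_CUBIC)[:,:784];b=cv2.resize(s[140:320,110:510,::-1],None,fx=1.9,fy=1.9)[:,:760][:120*2]
W=784;o=np.zeros((590,W,3),np.uint8);b=cv2.resize(s[170:270,215:395,::-1],None,fx=1.1,fy=1.1);o[:a.shape[0],:a.shape[1]]=a;o[480:590,:b.shape[1]]=b[:110];cv2.imwrite('pics/t12.png',o)
for r in env.recognise('top','china1'):
  q=r['box'];P=unproj(t,(q[0]+q[2]/2,q[1]+q[3]/2),32)
  m=mask_in(C,q,white) if abs(P[0]-640)<30 else None
  print(np.round(q),P.round()); 
  if m is not None:
    f=fit(t,m,(P[0],P[1],(A,)),78,40,8,40);v=np.array(f[:2])-O;print('tray x',v@[np.cos(A),np.sin(A)],'yaw',np.degrees(f[2]-A),f[3])
g=mask_in(C,[265,135,40,50],lambda h:(h[...,0]>45)&(h[...,0]<80)&(h[...,1]>100));ys,xs=np.nonzero(g);print('tab',unproj(t,[xs.mean(),ys.mean()],60))
w=env.read_camera('wrist');r=env.recognise('wrist','prop')[0];print(r)
m=mask_in(w['color'],r['box'],lambda h:(h[...,0]>4)&(h[...,0]<30)&(h[...,1]>150)&(h[...,2]>120),2);print('prop',fit(w,m,(425,319,(A,)),110,24,8,38,True))
"
```

```text
tray -239.3 362.9 z 216.8 open 0.649 F [-0.3 -0.3 -0.8] t 34.65
[321. 129.  16.  29.] [638.  10.  32.]
tray x 19.304035318306862 yaw 15.947530838721926 0.4562820494174957
[471. 222.  30.  31.] [ 403. -394.   32.]
[350. 124.  21.  31.] [649. -75.  32.]
tray x 23.427707728719238 yaw 20.323879473299417 0.545278012752533
[432. 264.  27.  33.] [ 294. -293.   32.]
[271. 118. 144.  71.] [611. -29.  32.]
tray x 47.374842932184585 yaw 84.41953331942851 0.9329282641410828
[387. 123.  18.  31.] [ 655. -166.   32.]
tray x 26.80968630808946 yaw 20.126124406214352 0.4989519715309143
tab [585.71957933 112.31855247  60.        ]
{'box': [310.0, 59.1, 23.7, 103.7], 'conf': 0.87}
prop (np.float64(423.83972013601897), np.float64(319.3729213923732), np.float64(0.07232823143611815), np.float64(0.04647652804851532))
```

View pics/t12.png

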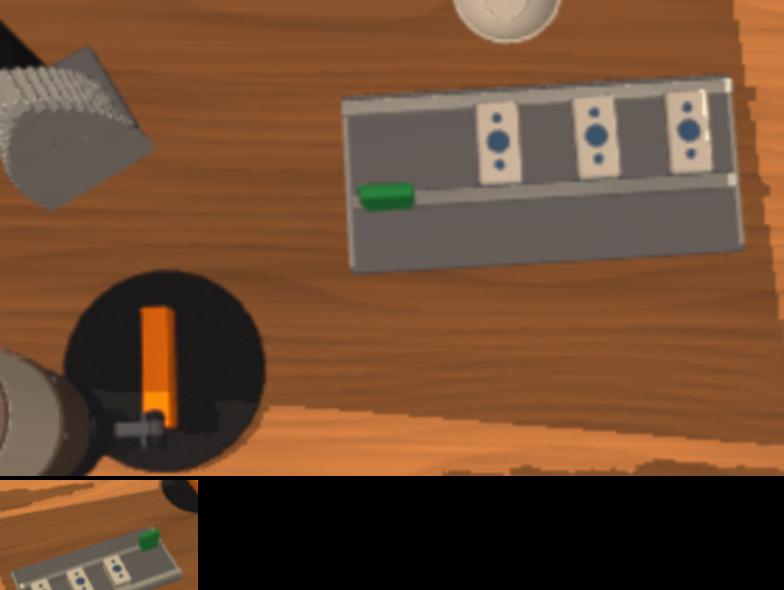

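The view shows the three boxes square between bar and rail, the tab about 19.5 mm from shut, and the block flat near the middle of the trivet. Gripper is clear, so I'm handing in.

```bash
python3 -c "
from plant import env
print(env.job_done())"
```

```text
the job is handed in; nothing more can be done
None
```

I handed the job in at about 35 s of the 210 s allowed; no verdict is reported. I wedged the bar open with the farther orange block and set the three white boxes in the tray at 20 N grip. I then took the block out while easing the bar shut onto them, and laid the block on the trivet.

**Last checks that agreed:**
- **Bar:** it reads about 19–20 mm open from the tab, within the allowed 12–24 mm.
- **Boxes:** in the final top picture all three lie lid up and square between bar and rail.
- **Block:** it lies flat about 2 mm from the trivet centre I measured.
- **Robot and bystanders:** the gripper is clear of everything. I saw no sign of the iron, dish or case moving, but I did not measure them.

**Check that failed:** the final automatic box fits from the top camera were unusable. The white mask merged with the grey rail and tray, giving 45–55 % mismatch and yaw readings of 16–20°. For the boxes' final position and angle I relied on the picture and the bar opening instead.

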